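# File an agate slab in the ladder rack

## Robot

A 6-joint arm with a two-finger parallel gripper is mounted at the origin on the work surface. World frame = base frame: x ahead of the robot, y to its left, z up, the work surface at z = 0. Lengths are in m, angles in rad, forces in N, time in s.
With the tool pointing down it reaches from about 0.225 to 0.875 m from the base axis. Payload 3.4 kg.
Tool frame: the origin (TCP) lies at the very end of the fingers, on their centre line; the grasp point (between the pads) lies 19 mm behind it; z points along the fingers, y is the line along which they close (so a half turn about z gives the same grasp; the last joint's range is limited). The gripper opens to 85 mm and grips with 20 to 120 N. Pads are 22 mm wide; open, the fingers measure 114 mm over their backs; the gripper's body (76 mm by 85 mm) begins 54 mm behind the grasp point. The pads swing forward as they close: fully open they stand 13 mm farther back than shut.
Start: joints at [1.014, 0.276, 1.505, -0, 1.361, -0.121], TCP at [0.243, 0.521, 0.231] pointing down, gripper open.
Joint ranges: [-2.89, 2.89], [-0.75, 2.08], [0.22, 2.7], [-1.18, 4.32], [0.11, 2.71], [-2.7, 2.7]. Speed limits (rad/s): [2.57, 2.57, 3.14, 3.14, 3.14, 3.14].

## Interface

Orientations are given as a unit quaternion [w, x, y, z].
In Python, from rig import manip, eyes gives the robot as it stands.
- The arm moves only by the tool servo_tool, never from a script. Its argument "series" is text: rows parted by semicolons, each of 7 numbers parted by spaces: the shift along the tool's x, y, z in m, then the turn, a rotation vector about the tool's x, y, z in degrees, then the closure, from 0 (fully open) to 1 (shut). In form: dx dy dz ax ay az fingers; .... A call has 1 to 5 rows; each row is the pose to reach, as a shift and turn from the pose commanded when the call began, along the tool's axes at that moment; what a row does not reach only later rows make up. A row lasts 1/10 s, in which the tool goes at most 50 mm and 8.59 degrees, less where a joint would pass 70% of its speed; a pose out of reach is approached as far as the arm can. A call with a gripper value outside its range is refused whole. The fingers move at their own pace and stop on an object; "squeeze" is the grip in N (left out, the last holds). Time passes only in rows, so rows that repeat a pose let the fingers close. It gives the time, the measured TCP pose, the force, the opening and the grip force at its end, in the units of the state.
- manip.get_state(): the state, without advancing time (a new reading comes with each control period).
- eyes.get_image(name): name is "scene" or "top" or "wrist"; returns the picture (400x640x3 uint8, red, green, blue); there is no depth.
- eyes.camera_info(name): a dict with "fx", "fy", "cx", "cy" (pixels), "eye" and "orientation" of the camera in the world. Camera axes: x right, y down, z forward; pixel columns grow to the right and rows downward; lengths in m; the calibration is good to about 2 mm. The wrist camera is an equidistant fisheye: a pixel r from the principal point sees the ray r / f radians off the axis. A picture is of the moment at which its call begins: read the wrist's pose just before it. camera_info takes no time and is no camera call; for the wrist camera it gives the pose at the moment of the call.
- manip.sign_off(): hands the job in; it is judged then, once.
The state is a dict: "clock": time; "qpos": joint angles; "qd": joint speeds; "effort": joint torques, N m; "position": TCP position; "ee_rot": TCP orientation; "contact_force": force on the tool from outside, world axes, zero at the start; "moment": the same for the moment, N m; "width": finger opening in m; "gripper_force": force on a finger pad.
Only numpy, scipy, OpenCV 4.12 (cv2) and the standard library are available. Lean on these libraries where they do the work, as an engineer would, in place of code of your own. Each camera call takes 0.05 s, during which the arm holds its last target. There are 200 camera calls.

## Task

On the mineral club's table two sawn agate slabs stand in low drying stands: take the narrower one (80 mm wide) and grade it on the slotted wooden rack, whose three slots run from short to long. Holding it upright and in line with the slots, set its foot down first on the mouth of the shortest slot, which is too short for it, then lift it and step on to the next longer slot, and so on to the first slot that lets it in. Lower it there all the way to the floor of the slot before letting go, and leave it standing in that slot.

Things in the scene. Friction and masses are not known exactly. Their poses are not given: they have to be found in the camera images.
- slab: Sawn agate slab, grey-brown with paler rings, upright: 20 mm thick (x), 80 mm wide (y), 110 mm high (z up), 0.45 kg. Origin: centre of its foot. It stands loose in a low wooden stand, foot 6 mm above the table, between two rails along its faces, 26 mm high. Another such stand, on either side, holds a slab 116 mm wide, as tall, not wanted. Grip it across its thickness from above, near the top
- slot_short (a point): Shortest slot (52 mm, too short for the slab) of the fixed light-wood rack, 182 mm across the slots, 170 along, 58 high, with three parallel slots 58 mm apart. Point: centre of the slot's floor, 8 mm above the table; y along the slot, x across it towards the longer ones, z up. Its mouth, the rack's top, is 50 mm higher. All slots are 30 mm wide, flaring to 44 mm in the top 14 mm
- slot_middle (a point): Middle one of the rack's three slots, 100 mm long. Point: centre of the slot's floor, 8 mm above the table and 50 mm below the rack's top; y along the slot, x across it towards the longer ones, z up
- slot_long (a point): Longest of the rack's three slots, 140 mm long. Point: centre of the slot's floor, 8 mm above the table and 50 mm below the rack's top; y along the slot, x across it towards the longer ones, z up
Mind the look-alikes: they are no part of the job. What is shaped like the slab but red is not meant.

How it is judged:
On the way, in this order (a step that is already met when the one before it is completed fails the run):
1. the slab's foot is set on the mouth of the shortest slot: centred within 18 mm of the slot, foot no more than 8 mm off the rack's top, in line with the slot within 15 degrees, for 0.2 s (horizontal distance between slab and slot_short below 0.018 m and z of slab in the frame of slot_short between 0.042 and 0.058 m and angle between the y axis of slab and the y axis of slot_short, either way round below 0.26 rad and angle between slab's own z axis and vertical below 0.3 rad), for 0.2 s.
2. the slab, still in the fingers, has its foot within 10 mm of the floor of the middle slot (horizontal distance between slab and slot_middle below 0.018 m and z of slab in the frame of slot_middle below 0.01 m and contact force between the fingers and slab above 0.5 N), for 0.1 s.
At the end, for the whole second after the job is handed in: The slab stands at rest in the middle slot, the first that accepts it: foot within 10 mm of the slot's floor and within 18 mm of its centre, in line with the slot within 15 degrees, leaning less than 18 degrees (horizontal distance between slab and slot_middle below 0.018 m and z of slab in the frame of slot_middle below 0.01 m and angle between the y axis of slab and the y axis of slot_middle, either way round below 0.26 rad and angle between slab's own z axis and vertical below 0.32 rad and linear speed of slab below 0.02 m/s); the robot touches nothing.
It also fails if it takes over 40 s, if anything falls off the work surface, if the arm or the gripper's body presses on something with over 40 N, if the wrist force passes 120 N, or if a joint passes its speed limit or range.

## Working session

There is one attempt and no reset: what is moved stays moved. The work goes in short steps, Python scripts to look and compute and a tool call to move; the robot and the scene stay as the last step left them, time stands still between calls to the robot, and variables do not carry over. Pictures are saved under pics/ and viewed, at most 10 in all, crops included, and the job is handed in when it is done.

Besides the shell and the picture viewer there is one more tool, called by a JSON object that holds its "name" and its "arguments". servo_tool: Moves the arm, as the interface text tells. Its arguments: {"type":"object","properties":{"series":{"type":"string"},"squeeze":{"type":"number"}},"required":["series"]}

```bash
mkdir -p pics; python3 - <<'E'
from rig import manip, eyes
import cv2
for n in ("top","scene"):
    print(n,eyes.camera_info(n)); cv2.imwrite(f"pics/{n}0.png",eyes.get_image(n)[:,:,::-1])
print(manip.get_state())
E
```

```text
top {'fx': 493.1784481162472, 'fy': 493.1784481162472, 'cx': 313.26898986001265, 'cy': 200.06758968079768, 'eye': array([0.29662743, 0.12905313, 1.34698985]), 'orientation': array([-0.05598329,  0.70879702, -0.69935502,  0.07331586])}
scene {'fx': 415.1924634914191, 'fy': 415.1924634914191, 'cx': 318.11456630765065, 'cy': 196.1715262219802, 'eye': array([1.10377679, 0.08005121, 0.73996161]), 'orientation': array([-0.24030179,  0.67055609,  0.66394679, -0.22756149])}
{'clock': 0.1, 'qpos': array([ 1.01401129e+00,  2.76554306e-01,  1.50600056e+00,  5.79353450e-06,
        1.36073885e+00, -1.20999143e-01]), 'qd': array([-0.00076727, -0.00165402, -0.0036842 ,  0.0005038 ,  0.00093476,
        0.00060176]), 'effort': array([ 9.07075155e-04, -4.17698371e+01, -2.46405262e+01, -2.06428008e-04,
        5.82543624e-03, -1.12963957e-05]), 'position': array([0.24246831, 0.52084892, 0.23051575]), 'ee_rot': array([-2.85423905e-04,  2.16173386e-01,  9.76354620e-01, -8.01213777e-04]), 'contact_force': array([ 0.51787138, -0.87262225,  0.35636777]), 'moment': array([-0.05572858, -0.05564337,  0.00165489]), 'gripper_force': 0.0, 'width': 0.0854381999513356}
```

View pics/top0.png

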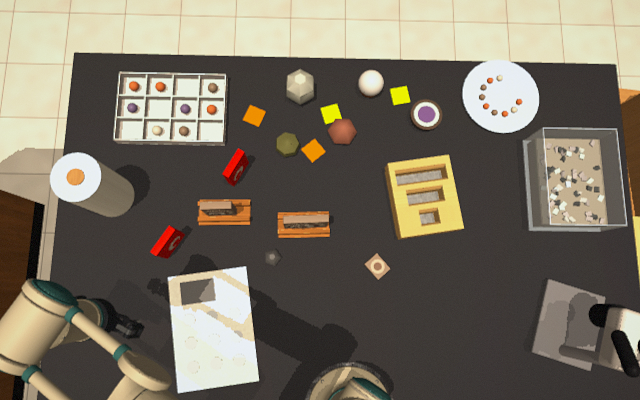

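View pics/scene0.png

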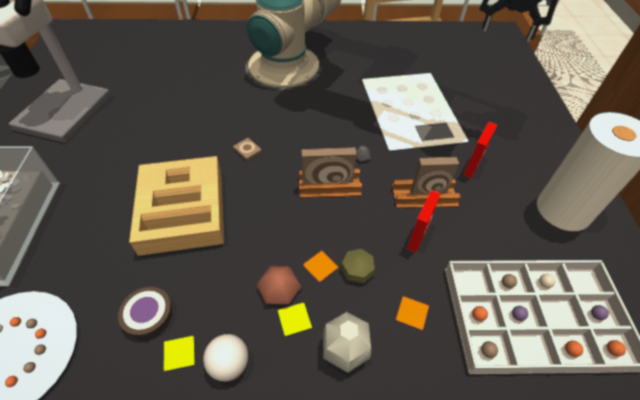

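Candidates for the slab are top (217,208), a narrow grey-brown slab; (303,222), a wide grey-brown one; and (235,167) and (167,242), both red. I choose (217,208). The rack is at about (425,197), with its shortest slot at (429,217). Next I'll check a close crop.

```bash
python3 - <<'E'
import cv2, numpy as np
t=cv2.imread("pics/top0.png");s=cv2.imread("pics/scene0.png")
a=cv2.resize(t[180:240,190:340],None,fx=5,fy=5,interpolation=cv2.INTER_CUBIC)
b=cv2.resize(s[140:215,290:470],None,fx=4.16,fy=4,interpolation=cv2.INTER_CUBIC)[:, :750]
cv2.imwrite("pics/c1.png",np.vstack([a,np.pad(b,((0,0),(0,750-b.shape[1]),(0,0)))]))
a=cv2.resize(t[145:245,375:475],None,fx=6,fy=6,interpolation=cv2.INTER_CUBIC)
cv2.imwrite("pics/c2.png",a)
E
```

```text
(no output)
```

View pics/c1.png

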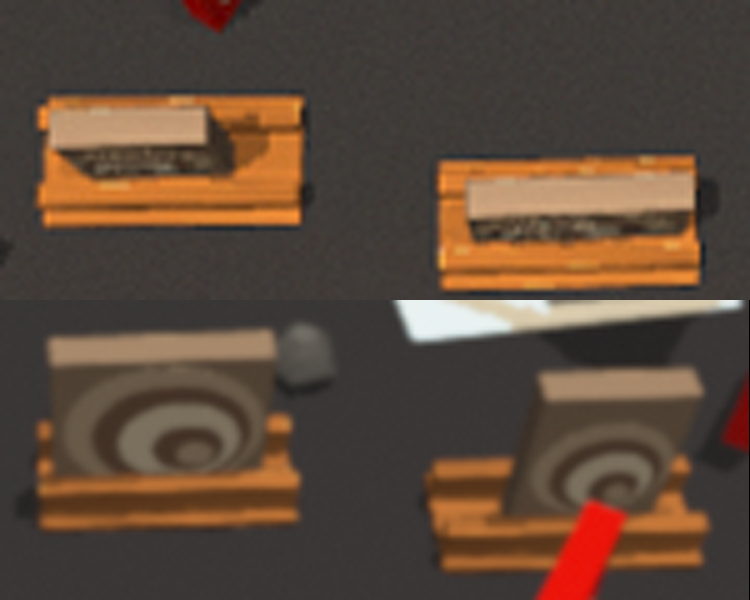

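View pics/c2.png

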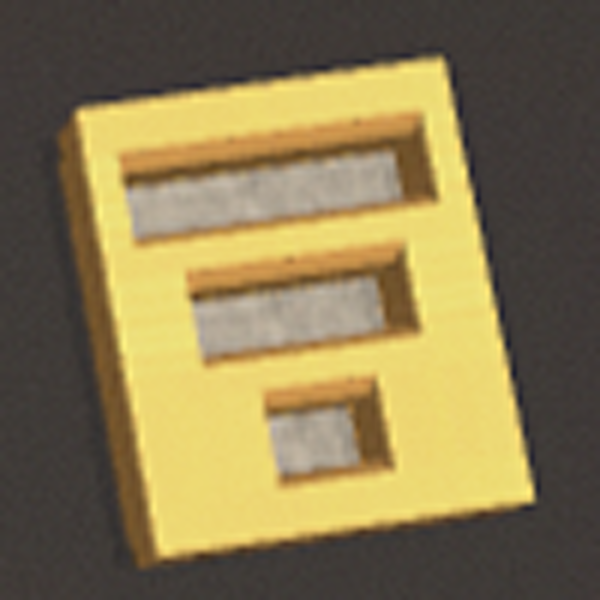

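The crops show the chosen slab's top face with corners near (200.4,201.4), (231.4,201.2), (231.6,209.2) and (200.8,209.8). It is 31 px wide, against 46 px for the other slab. The rack's top corners and the mouths of the short and middle slots are also clear.

```bash
cat > h.py <<'E'
from rig import manip, eyes
import numpy as np
from scipy.spatial.transform import Rotation as R
def rot(q): return R.from_quat(np.roll(q,-1))
def proj(name,uv,z):
    c=eyes.camera_info(name); uv=np.atleast_2d(uv)
    d=np.c_[(uv[:,0]-c['cx'])/c['fx'],(uv[:,1]-c['cy'])/c['fy'],np.ones(len(uv))]
    d=rot(c['orientation']).apply(d); e=c['eye']
    return (e+d*((z-e[2])/d[:,2])[:,None])[:,:2]
def crop(p,f,x,y): return (np.array(p)+.5)/f-.5+[x,y]
def pose(): 
    s=manip.get_state(); return s['position'],rot(s['ee_rot']),s
def go(p,yclose):  # shift in tool axes and turn about tool z to point tool y along yclose deg (world)
    P,r,s=pose(); d=r.inv().apply(np.array(p)-P); y=r.as_matrix()[:,1]
    a=np.degrees(np.arctan2(y[1],y[0])); t=(a-yclose+90)%180-90
    print('clock',s['clock'],'shift',d.round(4),'az',t.round(2),'tilt',r.as_matrix()[:,2].round(4),'P',P.round(4))
E
python3 - <<'E'
from h import *
def rep(n,q,z,f,x,y):
    p=proj('top',crop(q,f,x,y),z); c=p.mean(0)
    L=(p[1]-p[0]+p[2]-p[3])/2; W=(p[0]-p[3]+p[1]-p[2])/2
    print(n,c.round(4),'len',np.linalg.norm(L).round(4),'wid',np.linalg.norm(W).round(4),'ang',np.degrees(np.arctan2(L[1],L[0])).round(2),np.degrees(np.arctan2(W[1],W[0])).round(2)); return c
rep('slab',[(52,107),(207,106),(208,146),(54,149)],.116,5,190,180)
rep('stand',[(47,96),(303,96),(301,222),(43,224)],.026,5,190,180)
r=rep('rack',[(77,107),(443,57),(537,500),(158,560)],.058,6,375,145)
s=rep('short',[(265,395),(378,377),(393,467),(280,487)],.058,6,375,145)
m=rep('mid',[(188,270),(403,242),(420,330),(205,362)],.058,6,375,145)
l=rep('long',[(120,157),(420,114),(437,200),(137,243)],.058,6,375,145)
print(m-s,l-m)
print(proj('top',[(303,218),(235,167),(238,155)],.116))
P,r,_=pose();print(r.as_matrix()); print(eyes.camera_info('wrist'))
E
```

```text
slab [0.5083 0.3461] len 0.0775 wid 0.021 ang -88.35 4.74
stand [0.5065 0.3378] len 0.1382 wid 0.0695 ang -88.9 1.18
rack [ 0.554  -0.2013] len 0.1704 wid 0.206 ang -80.65 9.26
short [ 0.4961 -0.2107] len 0.0515 wid 0.041 ang -79.64 7.54
mid [ 0.5549 -0.2015] len 0.0982 wid 0.0414 ang -81.09 8.89
long [ 0.6109 -0.1917] len 0.1382 wid 0.0402 ang -80.75 9.38
[0.05879458 0.00928548] [0.05604037 0.00974044]
[[0.47846263 0.12540163]
 [0.60777451 0.30141424]
 [0.63968056 0.2949933 ]]
[[-9.06537971e-01  4.22123311e-01 -9.03752087e-04]
 [ 4.22124226e-01  9.06536850e-01 -1.44113544e-03]
 [ 2.10947705e-04 -1.68793965e-03 -9.99998553e-01]]
{'fx': 309.70691628693146, 'fy': 309.70691628693146, 'cx': 321.5626262768273, 'cy': 196.72497651058637, 'eye': array([0.17855899, 0.55033681, 0.37326977]), 'orientation': array([0.11808585, 0.83472241, 0.53269204, 0.07438702])}
```

```bash
python3 -c "
from h import *
go([.5083,.3461,.20],1.2)"
```

```text
clock 0.1 shift [-0.3148 -0.0462  0.0305] az 63.83 tilt [-9.0e-04 -1.4e-03 -1.0e+00] P [0.2425 0.5208 0.2305]
```

{"name": "servo_tool", "arguments": {"series": "-0.04 -0.006 0 0 0 8 0; -0.085 -0.012 0 0 0 16 0; -0.13 -0.018 0 0 0 24 0; -0.175 -0.024 0 0 0 32 0; -0.22 -0.03 0 0 0 40 0", "squeeze": 50}}

```text
clock: 0.6
position: [0.4306, 0.4, 0.2309]
ee_rot: [-0.0, 0.539, 0.842, -0.0]
contact_force: [0.4, 0.3, 0.6]
width: 0.0855
gripper_force: 0.0
```

```bash
python3 -c "
from h import *
go([.5083,.3461,.20],1.2)"
```

```text
clock 0.6 shift [-0.0814  0.0481  0.0309] az 23.51 tilt [-6.e-04 -3.e-04 -1.e+00] P [0.4306 0.4    0.2309]
```

{"name": "servo_tool", "arguments": {"series": "-0.03 0.018 0.01 0 0 8 0; -0.06 0.036 0.02 0 0 16 0; -0.081 0.048 0.031 0 0 23.6 0; -0.081 0.048 0.031 0 0 23.6 0; -0.081 0.048 0.031 0 0 23.6 0"}}

```text
clock: 1.1
position: [0.507, 0.3478, 0.1995]
ee_rot: [-0.001, 0.698, 0.716, -0.001]
contact_force: [-0.5, 0.4, -0.4]
width: 0.0856
gripper_force: 0.0
```

```bash
python3 -c "
from h import *
import cv2
go([.5083,.3461,.081],1.2)
print(eyes.camera_info('wrist'))
cv2.imwrite('pics/w1.png',eyes.get_image('wrist')[:,:,::-1])"
```

```text
clock 1.1 shift [-0.0017  0.0015  0.1185] az 0.24 tilt [-2.2e-03 -2.0e-04 -1.0e+00] P [0.507  0.3478 0.1995]
{'fx': 309.70691628693146, 'fy': 309.70691628693146, 'cx': 321.5626262768273, 'cy': 196.72497651058637, 'eye': array([0.50509205, 0.4176361 , 0.34225082]), 'orientation': array([1.39739898e-01, 9.90102818e-01, 1.29838213e-02, 7.68680887e-04])}
```

View pics/w1.png

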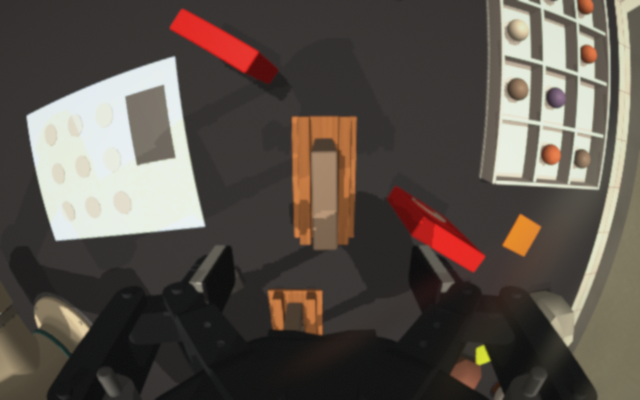

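The wrist view shows the slab's top face from (312,151)/(336,151) to (313,248)/(337,248), between the open fingers. The red slab on the right has its near end at (388,188)–(484,265).

```bash
cat >> h.py <<'E'
def fish(uv,z):
    c=eyes.camera_info('wrist'); uv=np.atleast_2d(uv)
    v=(uv-[c['cx'],c['cy']])/c['fx']; th=np.linalg.norm(v,axis=1)[:,None]
    d=rot(c['orientation']).apply(np.c_[v/th*np.sin(th),np.cos(th)]); e=c['eye']
    return (e+d*((z-e[2])/d[:,2])[:,None])[:,:2]
E
python3 -c "
from h import *
p=fish([(312,151),(336,151),(337,248),(313,248)],.116);print(p,p.mean(0))
print(fish([(484,265),(470,271),(388,188)],.116), fish([(484,265),(470,271),(388,188)],.0))
print(proj('top',[(226,182),(235,185),(248,153)],.0),proj('top',[(226,182),(235,185),(248,153)],.1))
"
```

```text
[[0.49808862 0.38782599]
 [0.51576433 0.38831815]
 [0.51971447 0.3101906 ]
 [0.50031378 0.30968426]] [0.5084703  0.34900475]
[[0.65750803 0.29160368]
 [0.64359085 0.2860702 ]
 [0.55688233 0.36134173]] [[0.73569253 0.22689262]
 [0.71466022 0.21853016]
 [0.58362219 0.33228407]]
[[0.59366859 0.34090491]
 [0.58554417 0.31560232]
 [0.67834861 0.28277869]] [[0.57161637 0.32517712]
 [0.5640951  0.30175298]
 [0.65000978 0.27136616]]
```

{"name": "servo_tool", "arguments": {"series": "0 0.001 0.005 0 0 0 0.4; 0 0.001 0.03 0 0 0 0.4; 0 0.001 0.06 0 0 0 0.4; 0 0.001 0.09 0 0 0 0.4; 0 0.001 0.118 0 0 0 0.4"}}

```text
clock: 1.65
position: [0.5072, 0.3491, 0.0816]
ee_rot: [-0.0, 0.697, 0.717, 0.0]
contact_force: [-0.3, -0.0, 0.0]
width: 0.0511
gripper_force: 0.0
```

```bash
python3 -c "
from h import *
import cv2
go([.5084,.3475,.081],1.5)
cv2.imwrite('pics/w2.png',eyes.get_image('wrist')[100:,100:540,::-1])"
```

```text
clock 1.65 shift [-0.0017  0.0011  0.0006] az 0.07 tilt [ 5.e-04  6.e-04 -1.e+00] P [0.5072 0.3491 0.0816]
```

View pics/w2.png

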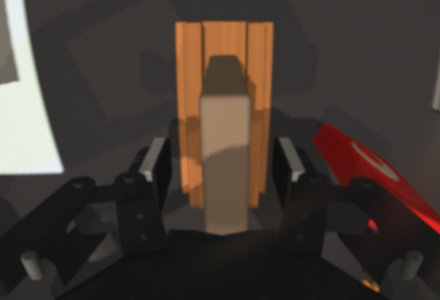

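The fingers straddle the slab evenly: left pad at about (155,160), right at (285,160), slab between (203,97) and (248,230). I'll close them now.

{"name": "servo_tool", "arguments": {"series": "-0.001 0.001 0 0 0 0 0.6; -0.001 0.001 0 0 0 0 1; -0.001 0.001 0 0 0 0 1; -0.001 0.001 0 0 0 0 1; -0.001 0.001 0 0 0 0 1", "squeeze": 60}}

```text
clock: 2.2
position: [0.5102, 0.348, 0.0841]
ee_rot: [0.0, 0.698, 0.716, 0.002]
contact_force: [-0.1, 0.3, 3.1]
width: 0.0191
gripper_force: 61.1
```

{"name": "servo_tool", "arguments": {"series": "0 0 0 0 0 0 1; 0 0 -0.015 0 0 0 1; 0 0 -0.05 0 0 0 1; 0 0 -0.09 0 0 0 1; 0 0 -0.13 0 0 0 1"}}

```text
clock: 2.7
position: [0.5084, 0.3464, 0.2124]
ee_rot: [-0.0, 0.698, 0.716, -0.002]
contact_force: [0.7, 1.0, -4.1]
width: 0.0187
gripper_force: 60.1
```

```bash
python3 -c "
from h import *
go([.4977,-.2108,.21],9.25)
p,r,s=pose();print(s['width'],s['gripper_force'],s['contact_force'],s['qpos'].round(2))"
```

```text
clock 2.7 shift [-0.5568 -0.0245  0.0034] az -7.83 tilt [-0.0026 -0.0017 -1.    ] P [0.5084 0.3464 0.2124]
0.01873175092932926 60.112836956977844 [ 0.66656691  1.00980275 -4.06254494] [ 0.49  0.35  1.44 -0.    1.35  0.46]
```

{"name": "servo_tool", "arguments": {"series": "-0.03 0 -0.015 0 0 -1 1; -0.07 -0.002 -0.025 0 0 -2 1; -0.115 -0.004 -0.03 0 0 -3 1; -0.16 -0.006 -0.03 0 0 -4 1; -0.205 -0.008 -0.03 0 0 -5 1"}}

```text
clock: 3.2
position: [0.5054, 0.1402, 0.2418]
ee_rot: [-0.0, 0.666, 0.746, -0.001]
contact_force: [0.4, -0.3, -4.1]
width: 0.0189
gripper_force: 60.0
```

{"name": "servo_tool", "arguments": {"series": "-0.045 -0.002 0 0 0 0 1; -0.09 -0.004 0 0 0 0 1; -0.135 -0.006 0 0 0 -1 1; -0.18 -0.008 0 0 0 -2 1; -0.225 -0.01 0 0 0 -2.8 1"}}

```text
clock: 3.7
position: [0.5207, -0.0844, 0.2416]
ee_rot: [-0.001, 0.648, 0.762, -0.0]
contact_force: [0.8, 0.1, -4.2]
width: 0.0193
gripper_force: 60.1
```

```bash
python3 -c "
from h import *
go([.4977,-.2108,.18],9.25)"
```

```text
clock 3.7 shift [-0.1211 -0.0429  0.0616] az 0.0 tilt [-1.6e-03  4.0e-04 -1.0e+00] P [ 0.5207 -0.0844  0.2416]
```

{"name": "servo_tool", "arguments": {"series": "-0.04 -0.014 0.02 0 0 0 1; -0.08 -0.028 0.04 0 0 0 1; -0.121 -0.043 0.06 0 0 0 1; -0.121 -0.043 0.062 0 0 0 1; -0.121 -0.043 0.062 0 0 0 1"}}

```text
clock: 4.2
position: [0.4972, -0.2093, 0.1786]
ee_rot: [-0.002, 0.649, 0.761, -0.0]
contact_force: [0.2, 1.4, -2.7]
width: 0.019
gripper_force: 60.2
```

```bash
python3 -c "
from h import *
import cv2
go([.4977,-.2108,.134],9.25)
w=eyes.get_image('wrist')[60:300,170:490,::-1]; s=eyes.get_image('scene')[120:270,100:300,::-1]
cv2.imwrite('pics/w3.png',np.hstack([cv2.resize(w,(400,300)),cv2.resize(s,(400,300),interpolation=2)]))"
```

```text
clock 4.2 shift [-0.0017  0.0004  0.0446] az -0.19 tilt [-0.0034  0.0027 -1.    ] P [ 0.4972 -0.2093  0.1786]
```

View pics/w3.png

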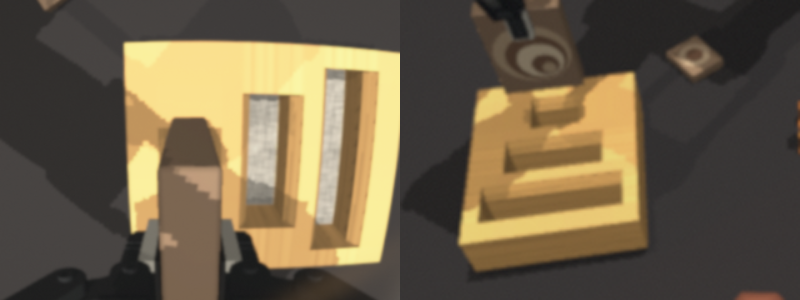

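The slab is upright and held over the short slot. Its top far edge is at crop (162,164)–(218,166) and its foot far edge at (172,119)–(208,119). The middle slot mouth spans (243,95)–(303,95)–(293,227)–(238,222).

```bash
python3 -c "
from h import *
P,r,s=pose(); c=lambda q:(np.array(q)/1.25+[170,60])
f=lambda q,z:(r.inv().apply(np.c_[fish(c(q),z),np.full(len(q),z)]-P)).round(4)
print('top edge',f([(162,164),(218,166)],P[2]+.034)); print('foot',f([(172,119),(208,119)],P[2]-.076))
m=fish(c([(243,95),(303,95),(293,227),(238,222)]),.058); print(m,m.mean(0))
rk=fish(c([(124,42),(131,236)]),.058);print(rk)
"
```

```text
top edge [[ 0.0407 -0.0085 -0.034 ]
 [ 0.0401  0.0079 -0.034 ]]
foot [[ 0.0377 -0.0104  0.076 ]
 [ 0.0377  0.0101  0.076 ]]
[[ 0.52668087 -0.1549378 ]
 [ 0.56886379 -0.14682144]
 [ 0.58482313 -0.24577961]
 [ 0.54142395 -0.24779848]] [ 0.55544793 -0.19883433]
[[ 0.44057086 -0.13167276]
 [ 0.46350317 -0.27248502]]
```

{"name": "servo_tool", "arguments": {"series": "-0.001 0 0.015 0 0 0 1; -0.001 0 0.03 0 0 0 1; -0.001 0 0.038 0 0 0 1; -0.001 0 0.040 0 0 0 1; -0.001 0 0.041 0 0 0 1"}}

```text
clock: 4.8
position: [0.4993, -0.2094, 0.1397]
ee_rot: [0.0, 0.647, 0.762, 0.0]
contact_force: [-0.1, -0.5, -3.7]
width: 0.019
gripper_force: 60.2
```

{"name": "servo_tool", "arguments": {"series": "0 0 0.001 0 0 0 1; 0 0 0.002 0 0 0 1; 0 0 0.003 0 0 0 1; 0 0 0.003 0 0 0 1"}}

```text
clock: 5.2
position: [0.4988, -0.21, 0.1364]
ee_rot: [0.0, 0.648, 0.762, 0.0]
contact_force: [-0.4, -0.2, -3.9]
width: 0.0193
gripper_force: 60.2
```

Not touching yet, since the force still equals the slab's weight.

{"name": "servo_tool", "arguments": {"series": "0 0 0.001 0 0 0 1; 0 0 0.002 0 0 0 1; 0 0 0.002 0 0 0 1"}}

```text
clock: 5.5
position: [0.499, -0.2103, 0.1361]
ee_rot: [0.001, 0.648, 0.762, 0.0]
contact_force: [-2.2, 0.1, 6.6]
width: 0.0189
gripper_force: 61.9
```

{"name": "servo_tool", "arguments": {"series": "0 0 0.001 0 0 0 1; 0 0 0.001 0 0 0 1; 0 0 0.001 0 0 0 1"}}

```text
clock: 5.8
position: [0.499, -0.2103, 0.136]
ee_rot: [0.001, 0.648, 0.762, 0.0]
contact_force: [-3.3, 0.0, 12.7]
width: 0.0192
gripper_force: 62.6
```

Contact: the foot has been resting on the short slot's mouth for over 0.3 s. Now I'll lift and step to the middle slot.

{"name": "servo_tool", "arguments": {"series": "0 0 -0.008 0 0 0 1; 0 0 -0.02 0 0 0 1; 0 0.02 -0.025 0 0 0 1; 0 0.04 -0.025 0 0 0 1; 0 0.055 -0.025 0 0 0 1"}}

```text
clock: 6.3
position: [0.5546, -0.2012, 0.1589]
ee_rot: [0.001, 0.648, 0.762, 0.0]
contact_force: [1.0, -0.3, -3.9]
width: 0.0195
gripper_force: 60.3
```

{"name": "servo_tool", "arguments": {"series": "0 0 0 0 0 0 1; 0 0 0 0 0 0 1"}}

```text
clock: 6.5
position: [0.5524, -0.2009, 0.1578]
ee_rot: [-0.001, 0.648, 0.762, -0.0]
contact_force: [-0.8, 0.3, -4.1]
width: 0.0191
gripper_force: 60.4
```

```bash
python3 -c "
from h import *
import cv2
go([.555,-.2008,.086],9.25)
print(pose()[2]['contact_force'])
w=eyes.get_image('wrist')[60:300,170:490,::-1]; s=eyes.get_image('scene')[120:270,100:300,::-1]
cv2.imwrite('pics/w4.png',np.hstack([cv2.resize(w,(400,300)),cv2.resize(s,(400,300),interpolation=2)]))"
```

```text
clock 6.5 shift [-0.0004  0.0027  0.0717] az 0.02 tilt [-2.2e-03  6.0e-04 -1.0e+00] P [ 0.5524 -0.2009  0.1578]
[-0.84087835  0.27023141 -4.0523405 ]
```

View pics/w4.png

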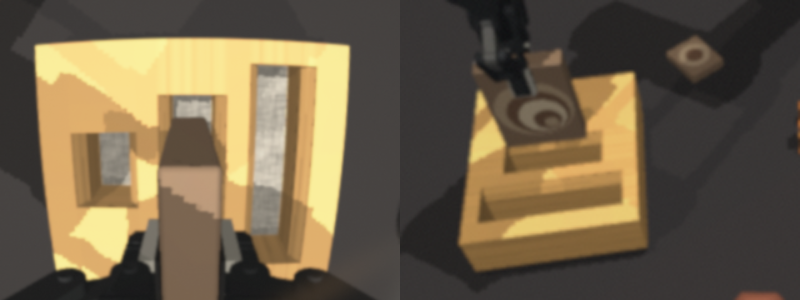

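The slab hangs over the middle slot. The mouth's far edge, at crop (158–227,96), is centred about 2–3 mm to the right of the slab, which agrees with the computed +2.7 mm. I'll lower it.

{"name": "servo_tool", "arguments": {"series": "0 0.003 0.003 0 0 0 1; 0 0.003 0.012 0 0 0 1; 0 0.003 0.02 0 0 0 1; 0 0.003 0.028 0 0 0 1; 0 0.003 0.034 0 0 0 1"}}

```text
clock: 7.1
position: [0.5555, -0.2004, 0.123]
ee_rot: [-0.001, 0.648, 0.762, -0.0]
contact_force: [0.1, -0.1, -3.4]
width: 0.0191
gripper_force: 60.5
```

{"name": "servo_tool", "arguments": {"series": "0 0 0.006 0 0 0 1; 0 0 0.012 0 0 0 1; 0 0 0.018 0 0 0 1; 0 0 0.024 0 0 0 1; 0 0 0.029 0 0 0 1"}}

```text
clock: 7.6
position: [0.556, -0.2006, 0.0948]
ee_rot: [-0.0, 0.648, 0.762, 0.0]
contact_force: [-0.3, -0.7, -3.6]
width: 0.0191
gripper_force: 60.5
```

```bash
python3 -c "
from h import *
go([.555,-.2008,.086],9.25)"
```

```text
clock 7.6 shift [ 0.     -0.001   0.0088] az -0.02 tilt [-1.e-04  1.e-04 -1.e+00] P [ 0.556  -0.2006  0.0948]
```

Free so far. Now the last 9 mm, down to contact.

{"name": "servo_tool", "arguments": {"series": "0 0 0.003 0 0 0 1; 0 0 0.006 0 0 0 1; 0 0 0.008 0 0 0 1; 0 0 0.009 0 0 0 1; 0 0 0.009 0 0 0 1"}}

```text
clock: 8.1
position: [0.5562, -0.2007, 0.0864]
ee_rot: [0.0, 0.648, 0.762, 0.0]
contact_force: [0.3, 0.1, -5.2]
width: 0.0191
gripper_force: 60.6
```

{"name": "servo_tool", "arguments": {"series": "0 0 0.001 0 0 0 1; 0 0 0.001 0 0 0 1; 0 0 0.001 0 0 0 1"}}

```text
clock: 8.4
position: [0.5564, -0.2009, 0.0862]
ee_rot: [0.001, 0.648, 0.762, 0.0]
contact_force: [-1.8, -0.7, 2.6]
width: 0.0193
gripper_force: 61.3
```

It is on the floor (force reversed at z 0.086). I'll release and retreat.

{"name": "servo_tool", "arguments": {"series": "0 0 0 0 0 0 0.7; 0 0 0 0 0 0 0.6; 0 0 0 0 0 0 0.5; 0 0 0 0 0 0 0.4; 0 0 0 0 0 0 0.4"}}

```text
clock: 8.9
position: [0.5561, -0.2007, 0.0852]
ee_rot: [-0.0, 0.648, 0.762, 0.0]
contact_force: [0.5, -0.6, 0.5]
width: 0.0512
gripper_force: 0.0
```

{"name": "servo_tool", "arguments": {"series": "0 0 -0.01 0 0 0 0.4; 0 0 -0.04 0 0 0 0.4; 0 0 -0.08 0 0 0 0.4; 0 0 -0.12 0 0 0 0.4; 0 0 -0.14 0 0 0 0.4"}}

```text
clock: 9.4
position: [0.5576, -0.2014, 0.2302]
ee_rot: [0.003, 0.648, 0.762, 0.001]
contact_force: [-0.0, -1.3, -1.3]
width: 0.051
gripper_force: 0.0
```

```bash
python3 -c "
from h import *
import cv2
print(pose()[2]['contact_force'],pose()[2]['width'])
w=eyes.get_image('wrist')[60:300,170:490,::-1]; s=eyes.get_image('scene')[120:270,100:300,::-1]
cv2.imwrite('pics/w5.png',np.hstack([cv2.resize(w,(400,300)),cv2.resize(s,(400,300),interpolation=2)]))"
```

```text
[-0.02789004 -1.25899659 -1.32519819] 0.05096664611032384
```

View pics/w5.png

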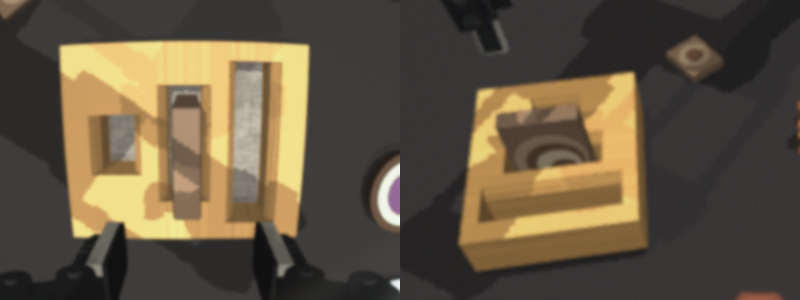

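The slab stands upright in the middle slot (crop 172–204, 92–218) and the fingers are clear of it, so I'm handing in.

```bash
python3 -c "
from rig import manip
print(manip.sign_off())"
```

```text
the job is handed in; nothing more can be done
None
```

I set the 80 mm slab's foot on the mouth of the shortest slot, then lowered it to the floor of the middle slot and released it; the last picture shows it standing upright there with the gripper clear. I handed the job in at about 9.5 s on the robot's clock, and the hand-in returned no verdict.

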